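# Find the check-weight case that rattles and hold it over the inspection tray

### The job

In one of the three sealed dark grey weight cases in the rack the check weight has come loose. Pick the cases up and shake or rock them end to end clear of the rack to find the one that rattles, put any silent one back down fully in a bay of the rack, and leave the other things on the bench where they are. Finish holding the rattling case still and level a hand's breadth above the middle of the steel tray, lengthwise along the tray, ready to be opened there: do not set it down or let go.

Things in the scene. Friction and masses are not known exactly. Their poses are not given: they have to be found in the camera images.
- case_a: one of three identical sealed dark grey cases, 130 mm long (own x), 56 wide (y), 54 high; origin: centre of the underside. About 0.5 kg, varying. Grip across the width. In one (another each start) a 200 g steel roller runs loose, 46 mm either way from the middle along x, when it is tipped end up 0.2 rad or shaken lengthwise; in the others the weight is fast at the middle
- case_b: one of three identical sealed dark grey cases, 130 mm long (own x), 56 wide (y), 54 high; origin: centre of the underside. About 0.5 kg, varying. Grip across the width. In one (another each start) a 200 g steel roller runs loose, 46 mm either way from the middle along x, when it is tipped end up 0.2 rad or shaken lengthwise; in the others the weight is fast at the middle
- case_c: one of three identical sealed dark grey cases, 130 mm long (own x), 56 wide (y), 54 high; origin: centre of the underside. About 0.5 kg, varying. Grip across the width. In one (another each start) a 200 g steel roller runs loose, 46 mm either way from the middle along x, when it is tipped end up 0.2 rad or shaken lengthwise; in the others the weight is fast at the middle
- case_rack: white rack fixed on the bench, 160 mm (own x) by 356 mm (own y), three bays along its y at -118, 0 and +118 mm. A case lies in a bay lengthwise along x, underside 12 mm above the bench, between corner guides 16 mm high with 2.5 mm play all round; at the long sides the middle 87 mm is free for fingers. Origin: centre of the underside, on the bench
- steel_tray: shallow open stainless tray fixed on the bench, 200 mm long (own x), 140 mm wide (own y), rim 20 mm high. Origin: centre of the underside, on the bench
- vortex_mixer: obstacle fixed on the bench between rack and tray, farther out: vortex mixer, foot 150 x 120 mm, black cup on top, 133 mm high. Origin: centre of the underside
- mini_centrifuge: obstacle fixed on the bench behind the rack: white mini centrifuge, 156 mm across, bowl 73 mm high, clear lid standing open at its far side, about 170 mm high. Origin: centre of the underside
- marker_pen: bystander, loose: white marker pen with a black cap, 137 x 13 mm, lying between rack and tray; origin: centre of the underside
- bench_timer: bystander, loose: white bench timer, 66 x 66 x 19 mm, beyond the tray; origin: centre of the underside
- tape_roll: bystander, loose: roll of tape lying flat, 82 mm across, 19 mm high, left of the rack; origin: centre of the underside
- petri_dish: bystander, loose: Petri dish, 60 mm across, 15 mm high, behind the rack's left end; origin: centre of the underside

How it is judged:
By the outcome, as a careful person would: the job done as asked, in the order asked, and still so for the second after the job is handed in, while the arm keeps its last pose, push and grip.
It also fails if it takes over 72 s, if anything falls off the work surface, if the arm or the gripper's body presses on something with over 40 N, if the wrist force passes 120 N, or if a joint passes its speed limit or range.

### The arm

A 6-joint arm with a two-finger parallel gripper is mounted at the origin on a cart in front of the work surface, level with it; the furniture and walls round the work are solid. World frame = base frame: x ahead of the robot, y to its left, z up, the work surface at z = 0. Lengths are in m, angles in degrees, forces in N, time in s.
With the tool pointing down it reaches from about 0.375 to 0.9 m from the base axis. Payload 3.1 kg.
Tool frame: the origin (TCP) lies midway between the tips of the shut fingers; the grasp point (between the pads) lies 19 mm behind it; z points along the fingers, y is the line along which they close (so a half turn about z gives the same grasp; the last joint's range is limited). The gripper opens to 87 mm and grips with 3 to 60 N. Pads are 19 mm wide; open, the fingers measure 117 mm over their backs; the gripper's body (75 mm by 190 mm) begins 51 mm behind the grasp point.
Start: joints at [54.001, 30.224, 82.088, -0, 67.689, -10.227], TCP at [0.272, 0.563, 0.223] pointing down, gripper open.
Joint ranges: [-176.69, 176.69], [-43.24, 126.21], [12.49, 139.97], [-82, 262], [0, 151.66], [-163.58, 163.58]. Speed limits (degrees/s): [159.86, 159.86, 180, 180, 180, 180].

### API

Orientations are given as a 3x3 rotation matrix whose columns are the frame's x, y, z axes.
In Python, from rig import bot, cams gives the robot as it stands (bot), with the cameras (cams).
- The arm moves only by the shell command python3 steer.py 'ROWS'. ROWS is rows parted by semicolons, their numbers by spaces, 1 to 20 of them, each of 7 numbers: dx, dy, dz in m, then a rotation vector rx, ry, rz in degrees, then the opening from 0.0 (shut) to 1.0 (fully open); each row is the pose to reach, as a shift and turn from the pose commanded when the command began, along the tool's axes at that moment; what a row does not reach only later rows make up. A row lasts 1/10 s, in which the tool goes at most 0.05 m and 8.59 degrees, less where a joint would pass 70% of its speed; a pose out of reach is approached as far as the arm can. The fingers move at their own pace and stop on an object; the grip force is fixed at half the most. Time passes only in rows, so rows that do not move let the fingers close. It prints the time, the measured TCP pose, the force, the opening and the grip force at its end.
- bot.read_state(): the state, without advancing time (a new reading comes with each control period).
- cams.capture(name): name is "side" or "top" or "wrist"; returns a dict with "color" (384x512x3 uint8, red, green, blue), "K" (3x3 intrinsics, pixels), "D" ([k1, k2, p1, p2, k3] as OpenCV has them; the pictures are not rectified), "view" (4x4, takes a point from world to camera coordinates); the wrist camera has in their place "mount" (4x4, takes a point from camera to tool coordinates, whose origin is the TCP and whose axes are the flange's). Camera axes: x right, y up, looking along -z (the intrinsics and any distortion apply to the point x, -y, -z); pixel columns grow to the right and rows downward; lengths in m; the calibration is good to about 2 mm. A picture is of the moment at which its call begins: read the wrist's pose just before it. There is no depth.
- bot.hand_in(): hands the job in; it is judged then, once.
The state is a dict: "time_s": time; "joint_positions": joint angles; "qvel": joint speeds; "tau": joint torques, N m; "position": TCP position; "tcp_rot": TCP orientation; "force": force on the tool from outside, world axes, zero at the start; "moment": the same for the moment, N m; "opening": opening from 0.0 (shut) to 1.0 (fully open); "grasp_force": force on a finger pad.
Only numpy, scipy, OpenCV 4.12 (cv2) and the standard library are available. Lean on these libraries where they do the work, as an engineer would, in place of code of your own. Each camera call takes 0.05 s, during which the arm holds its last target. There are 200 camera calls.

## Working session

There is one attempt and no reset: what is moved stays moved. The work goes in short steps, Python scripts to look and compute and a shell command to move; the robot and the scene stay as the last step left them, time stands still between calls to the robot, and variables do not carry over. Pictures are saved under pics/ and viewed, at most 10 in all, crops included, and the job is handed in when it is done.

```bash
ls; mkdir -p pics
python3 - <<'E'
from rig import bot, cams
import cv2,numpy as np
s=bot.read_state();print(s)
for n in("top","side"):
    c=cams.capture(n);cv2.imwrite(f"pics/{n}0.png",c["color"][:,:,::-1]);print(n,c["K"],c["D"],c["view"])
E
```

```text
pics
rig.py
steer.py
{'time_s': 0.0, 'joint_positions': array([ 5.40018342e+01,  3.02792180e+01,  8.21562104e+01,  3.91932435e-04,
        6.76906561e+01, -1.02268800e+01]), 'qvel': array([-0.11413579, -0.04567052,  0.08709926, -0.00132577, -0.04735557,
        0.01794291]), 'tau': array([ 6.31365274e-04, -4.40040350e+01, -1.76591724e+01,  6.36188406e-02,
        5.81084308e-02, -1.50805608e-04]), 'position': array([0.27126358, 0.56224352, 0.22156993]), 'tcp_rot': array([[-9.00535388e-01,  4.34780782e-01, -1.29853565e-03],
       [ 4.34782540e-01,  9.00533723e-01, -1.77663419e-03],
       [ 3.96928745e-04, -2.16450259e-03, -9.99997579e-01]]), 'force': array([-0.38292783,  0.29180421,  0.54644003]), 'moment': array([-0.00393535,  0.02269562,  0.04170205]), 'grasp_force': 0.0, 'opening': 1.0008957297058438}
top [[379.050478     0.         254.75139461]
 [  0.         379.050478   195.5220995 ]
 [  0.           0.           1.        ]] [-0.05848674  0.          0.          0.          0.        ] [[-0.02239958 -0.9997424  -0.00365894  0.07183801]
 [ 0.97418637 -0.02264902  0.22460618 -0.58598281]
 [-0.2246312   0.00146659  0.97444275 -1.1098509 ]
 [ 0.          0.          0.          1.        ]]
side [[386.24217169   0.         251.06383519]
 [  0.         386.24217169 193.46219256]
 [  0.           0.           1.        ]] [-0.05333838  0.          0.          0.          0.        ] [[-0.99883046 -0.04760007 -0.00848259  0.56227936]
 [ 0.02234606 -0.61005222  0.79204605 -0.01873206]
 [-0.04287627  0.79093016  0.61040241 -1.50569836]
 [ 0.          0.          0.          1.        ]]
```

View pics/top0.png

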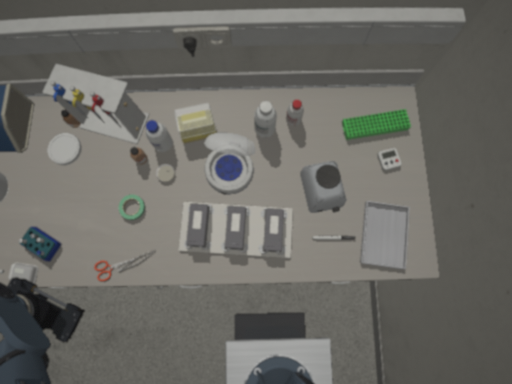

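View pics/side0.png

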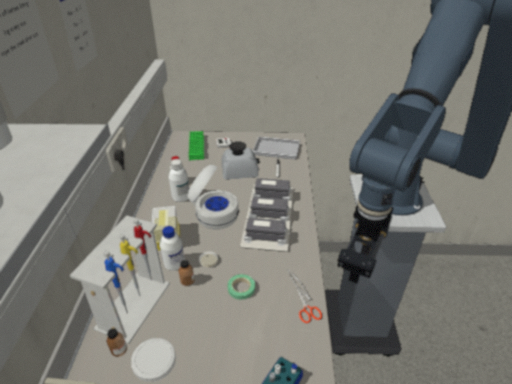

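The top view shows the three cases near (198,226), (235,228) and (274,231), the tray at (385,237), the pen at (334,238), the mixer at (323,185) and the centrifuge at (230,167). Next I'll measure these.

```bash
cat > h.py <<'E'
import cv2,numpy as np
from rig import bot, cams
def cast(c,px,z):
    V=np.array(c["view"]);R,t=V[:3,:3],V[:3,3]
    u=cv2.undistortPoints(np.array(px,float).reshape(-1,1,2),np.array(c["K"]),np.array(c["D"])).reshape(-1,2)
    d=np.c_[u[:,0],-u[:,1],-np.ones(len(u))]@R; o=-R.T@t
    return o+d*((z-o[2])/d[:,2])[:,None]
def rects(c,mask,z,amin,roi):
    m=np.zeros_like(mask);x0,y0,x1,y1=roi;m[y0:y1,x0:x1]=mask[y0:y1,x0:x1]
    out=[]
    for k in cv2.findContours(m,cv2.RETR_EXTERNAL,cv2.CHAIN_APPROX_NONE)[0]:
        if cv2.contourArea(k)<amin: continue
        p=cast(c,k,z)[:,:2].astype(np.float32)
        (cx,cy),(w,h),a=cv2.minAreaRect(p)
        if w<h:w,h,a=h,w,a+90
        out.append((round(cx,4),round(cy,4),round(w,3),round(h,3),round((a+90)%180-90,1)))
    return out
E
python3 - <<'E'
from h import *
c=cams.capture("top");g=cv2.cvtColor(c["color"],cv2.COLOR_RGB2GRAY);b=c["color"]
print(g[210:225:3,180:300:4]);
print("rows",g[205:265:3,236]); print("tray",g[236,350:415:2])
dark=(g<75).astype(np.uint8)*255
print("cases",rects(c,dark,.066,200,(180,195,295,262)))
white=((g>165)*255).astype(np.uint8)
cl=cv2.morphologyEx(((g>150)*255).astype(np.uint8),cv2.MORPH_OPEN,np.ones((2,2)))
for r in rects(c,cl,.012,60,(175,195,440,275)):print("w",r)
big=np.hstack([cv2.resize(b[190:270,175:300],None,fx=4,fy=4,interpolation=cv2.INTER_CUBIC),cv2.resize(b[190:270,300:360],None,fx=4,fy=4),])
cv2.imwrite("pics/z.png",big[:,:,::-1])
E
```

```text
[[136 169 156 101 124 117 100  74 142 170 170 165 105 100  98 100  92 142
  169 170 168 135 100 100 101 103 142 169 149 135]
 [137 171 149 105 183 172  98  75 147 169 170 166 106 128 140 115  92 129
  169 169 166 130 100  99  98 100 131 167 142 135]
 [137 169 143 112 181 173  97  80 151 169 169 170 104 158 182 130  91 127
  169 170 168 122 100 165 157 101 133 168 138 136]
 [139 170 139 118 179 169  98  86 151 170 170 170 102 159 181 124  91 128
  169 169 169 130  99 181 180  99 107 169 137 136]
 [141 169 127 125 179 161  96  92 151 170 170 169 100 166 181 116  89 128
  170 169 169 145 102 178 180 100 117 169 142 137]]
rows [150  98  99 170 182 180 180 181 178 108 100  99  99  96  88 105 112  94
  94  93]
tray [ 93  94 102 127 131 131 117 129 136 140 140 140 140 140 141 140 140 142
 141 140 142 142 140 139 140 140 140 128 115 127 128 129 128]
cases []
w (0.5005, -0.0025, 0.055, 0.022, -2.0)
w (0.5114, 0.12, 0.053, 0.024, -5.3)
w (0.5222, 0.244, 0.056, 0.023, 0.5)
w (0.4763, -0.0464, 0.154, 0.023, -2.3)
w (0.485, 0.0553, 0.154, 0.061, -1.3)
w (0.4957, 0.1834, 0.157, 0.062, -5.3)
w (0.5046, 0.284, 0.153, 0.023, -5.3)
```

View pics/z.png

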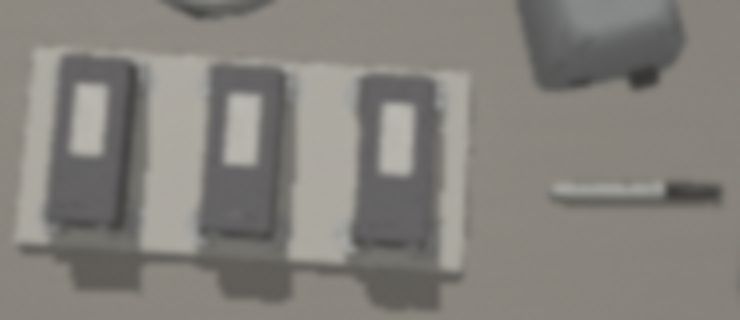

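The crop shows the rack outline, with corners at about (183,201), (292,208), (291,258) and (179,251) in the full frame, and the case tops slightly rotated within it. I'll cast these points.

Run:
```python
from h import *
c=cams.capture("top");g=cv2.cvtColor(c["color"],cv2.COLOR_RGB2GRAY)
f=lambda L:[(x/4+174.9,y/4+189.9) for x,y in L]
def q(n,P):
    P=P[:,:2];print(n,P.round(3).tolist(),"mean",P.mean(0).round(4),"sides",[round(float(np.linalg.norm(P[i]-P[i-1])),3) for i in range(len(P))])
q("rack",cast(c,f([(32,45),(470,71),(464,273),(15,245)]),.012))
q("L",cast(c,f([(62,56),(131,60),(119,222),(48,219)]),.066))
q("M",cast(c,f([(212,66),(284,69),(273,234),(201,231)]),.066))
q("R",cast(c,f([(360,74),(436,77),(433,243),(354,240)]),.066))
q("pen",cast(c,f([(550,188),(720,190)]),.007))
b=c["color"];cv2.imwrite("pics/t.png",cv2.resize(b[190:285,340:425],None,fx=6,fy=6,interpolation=cv2.INTER_CUBIC)[:,:,::-1])
q("tray",cast(c,[(365,203),(408,205),(405,270),(360,263)],.02))
q("mixer",cast(c,[(302,165),(345,205),(328,178)],.0))
```

```text
rack [[0.587, 0.292], [0.557, -0.062], [0.396, -0.051], [0.425, 0.303]] mean [0.4913 0.1206] sides [0.162, 0.356, 0.162, 0.355]
L [[0.566, 0.258], [0.561, 0.205], [0.437, 0.213], [0.44, 0.267]] mean [0.5008 0.2359] sides [0.126, 0.054, 0.125, 0.054]
M [[0.555, 0.142], [0.551, 0.087], [0.425, 0.097], [0.428, 0.151]] mean [0.49   0.1193] sides [0.127, 0.056, 0.127, 0.054]
R [[0.546, 0.028], [0.542, -0.03], [0.415, -0.023], [0.419, 0.036]] mean [0.4808 0.0027] sides [0.127, 0.059, 0.127, 0.059]
pen [[0.462, -0.122], [0.456, -0.259]] mean [ 0.459  -0.1906] sides [0.136, 0.136]
tray [[0.565, -0.297], [0.555, -0.437], [0.349, -0.405], [0.375, -0.265]] mean [ 0.461  -0.3511] sides [0.193, 0.141, 0.209, 0.142]
mixer [[0.704, -0.102], [0.564, -0.236], [0.657, -0.187]] mean [ 0.6417 -0.175 ] sides [0.097, 0.194, 0.105]
```

View pics/t.png

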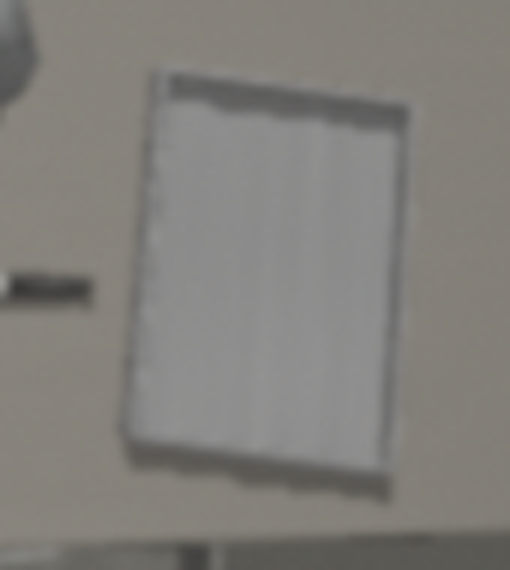

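The tray corners in the full frame are about (365.6,201.6), (408.6,207.3), (404.6,268.6) and (360.6,262.6). I'll work out the tray pose and the move to a hover above the left case.

```bash
cat >> h.py <<'E'
from scipy.spatial.transform import Rotation as Ro
def delta(p,yaw):
    """shift/turn in tool axes to TCP p, pointing down, closing line (tool y) at yaw deg"""
    s=bot.read_state();R=np.array(s["tcp_rot"]);a=np.radians(yaw)
    y=np.array([np.cos(a),np.sin(a),0]);z=np.array([0,0,-1.]);T=np.c_[np.cross(y,z),y,z]
    print("d",(R.T@(np.array(p)-s["position"])).round(4),"rot",np.degrees(Ro.from_matrix(R.T@T).as_rotvec()).round(2))
E
python3 - <<'E'
from h import *
c=cams.capture("top")
P=cast(c,[(365.6,201.6),(408.6,207.3),(404.6,268.6),(360.6,262.6)],.02)[:,:2]
print(P.round(3),P.mean(0),[np.linalg.norm(P[i]-P[i-1]) for i in range(4)])
for a,b in((P[2],P[1]),(P[3],P[0])): print(np.degrees(np.arctan2(*(b-a)[::-1])))
for a,b in((P[1],P[0]),(P[2],P[3])): print(np.degrees(np.arctan2(*(b-a)[::-1]))-90)
delta([.501,.237,.20],85.3)
E
```

```text
[[ 0.57  -0.299]
 [ 0.548 -0.438]
 [ 0.353 -0.404]
 [ 0.376 -0.267]] [ 0.46159712 -0.35223263] [np.float64(0.19661999140578215), np.float64(0.1407238062735396), np.float64(0.19736064625818373), np.float64(0.13914721409517247)]
-9.9077400562734
-9.450906974467342
-9.0668381027304
-9.364881023499692
d [-0.3482 -0.1934  0.0222] rot [-5.000e-02 -2.000e-02 -2.107e+01]
```

```bash
python3 steer.py '-0.348 -0.193 0.022 0 0 -21 1;-0.348 -0.193 0.022 0 0 -21 1;-0.348 -0.193 0.022 0 0 -21 1;-0.348 -0.193 0.022 0 0 -21 1;-0.348 -0.193 0.022 0 0 -21 1;-0.348 -0.193 0.022 0 0 -21 1;-0.348 -0.193 0.022 0 0 -21 1;-0.348 -0.193 0.022 0 0 -21 1;-0.348 -0.193 0.022 0 0 -21 1;-0.348 -0.193 0.022 0 0 -21 1;-0.348 -0.193 0.022 0 0 -21 1;-0.348 -0.193 0.022 0 0 -21 1;-0.348 -0.193 0.022 0 0 -21 1'
python3 - <<'E'
from h import *
s=bot.read_state();c=cams.capture("wrist")
print(s["joint_positions"].round(1),s["force"].round(2),s["moment"].round(3),c["mount"],c["K"],c["D"])
cv2.imwrite("pics/w1.png",c["color"][:,:,::-1])
delta([.501,.237,.026],85.3)
E
```

```text
time_s: 1.55
position: [0.5002, 0.2391, 0.2006]
tcp_rot: [[-0.997, 0.081, -0.0], [0.081, 0.997, 0.0], [0.0, 0.0, -1.0]]
force: [-0.3, 0.5, 0.2]
opening: 0.998
grasp_force: 0.0
[ 14.   26.4  93.7   0.   60.  -71.4] [-0.29  0.46  0.23] [ 0.048  0.015 -0.035] [[ 1.40366461e-03  9.56173268e-01  2.92798072e-01  8.05678526e-02]
 [ 9.99998741e-01 -1.12542448e-03 -1.11873015e-03  5.96749568e-04]
 [-7.40177742e-04  2.92799274e-01 -9.56173644e-01 -1.63182175e-01]
 [ 0.00000000e+00  0.00000000e+00  0.00000000e+00  1.00000000e+00]] [[311.54676834   0.         258.58372056]
 [  0.         311.54676834 198.92512825]
 [  0.           0.           1.        ]] [-0.00183083  0.          0.          0.          0.        ]
d [-0.0008 -0.0019  0.1747] rot [0.01 0.   0.06]
```

View pics/w1.png

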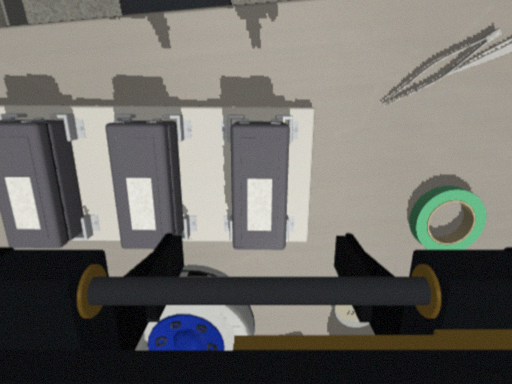

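The wrist view shows the left case's top face spanning about (232,124) to (289,248). The rack is clear around it, and the scissors and tape roll are off to the right.

```bash
cat >> h.py <<'E'
def wcap():
    s=bot.read_state();c=cams.capture("wrist");T=np.eye(4);T[:3,:3]=s["tcp_rot"];T[:3,3]=s["position"]
    c["view"]=np.linalg.inv(T@np.array(c["mount"]));return c
E
python3 - <<'E'
from h import *
c=wcap();g=cv2.cvtColor(c["color"],cv2.COLOR_RGB2GRAY)
print(g[220,222:300].tolist());print(g[110:130,275].tolist(),g[238:256,275].tolist())
P=cast(c,[(232,123.5),(289,123.5),(286,249),(233,249)],.066);print(P.round(4),P.mean(0))
R=cast(c,[(312.5,109),(308,242)],.012);print(R.round(4))
E
```

```text
[215, 212, 205, 203, 202, 189, 141, 117, 125, 116, 84, 77, 84, 97, 103, 104, 105, 100, 107, 101, 106, 100, 107, 103, 108, 153, 211, 224, 223, 223, 226, 226, 226, 225, 224, 226, 228, 227, 226, 225, 228, 229, 228, 227, 225, 227, 228, 227, 215, 161, 115, 108, 107, 108, 110, 100, 112, 107, 108, 114, 109, 108, 97, 90, 115, 164, 172, 180, 202, 208, 203, 208, 210, 216, 216, 219, 214, 219]
[133, 123, 131, 128, 123, 117, 103, 105, 110, 108, 104, 105, 130, 117, 74, 67, 78, 91, 99, 104] [110, 108, 110, 109, 111, 113, 109, 112, 109, 111, 113, 131, 154, 159, 163, 164, 164, 167]
[[0.4359 0.2202 0.066 ]
 [0.4401 0.2731 0.066 ]
 [0.5683 0.2634 0.066 ]
 [0.5638 0.2078 0.066 ]] [0.50201824 0.24113895 0.066     ]
[[0.4304 0.3042 0.012 ]
 [0.5878 0.2941 0.012 ]]
```

```bash
python3 steer.py '-0.002 0 0.04 0 0 0 1;-0.002 0 0.09 0 0 0 1;-0.002 0 0.13 0 0 0 1;-0.002 0 0.155 0 0 0 1;-0.002 0 0.17 0 0 0 1;-0.002 0 0.178 0 0 0 1;-0.002 0 0.178 0 0 0 1;-0.002 0 0.178 0 0 0 0.5;-0.002 0 0.178 0 0 0 0;-0.002 0 0.178 0 0 0 0;-0.002 0 0.178 0 0 0 0;-0.002 0 0.178 0 0 0 0;-0.002 0 0.178 0 0 0 0;-0.002 0 0.178 0 0 0 0'
python3 -c "
from h import *
s=bot.read_state();print(s['force'].round(2),s['moment'].round(3),s['position'].round(4))"
```

```text
time_s: 3.05
position: [0.5037, 0.2381, 0.0232]
tcp_rot: [[-0.996, 0.084, 0.001], [0.084, 0.996, 0.001], [-0.001, 0.001, -1.0]]
force: [-0.1, 3.7, 6.3]
opening: 0.642
grasp_force: 30.0
[-0.09  3.75  6.32] [ 0.524  0.138 -0.077] [0.5037 0.2381 0.0232]
```

```bash
cat >> h.py <<'E'
def st():
    s=bot.read_state();R=np.array(s["tcp_rot"]);print("t",round(s["time_s"],2),"p",s["position"].round(4),"F",s["force"].round(2),"M",s["moment"].round(3),"Mtool",(R.T@s["moment"]).round(3),"open",round(s["opening"],3))
E
python3 steer.py '0 0 -0.01 0 0 0 0;0 0 -0.03 0 0 0 0;0 0 -0.06 0 0 0 0;0 0 -0.10 0 0 0 0;0 0 -0.13 0 0 0 0;0 0 -0.13 0 0 0 0;0 0 -0.13 0 0 0 0;0 0 -0.13 0 0 0 0;0 0 -0.13 0 0 0 0'; python3 -c "from h import *;st()"
python3 steer.py '0 0 0 0 5 0 0;0 0 0 0 10 0 0;0 0 0 0 15 0 0;0 0 0 0 20 0 0;0 0 0 0 20 0 0;0 0 0 0 20 0 0;0 0 0 0 20 0 0;0 0 0 0 20 0 0;0 0 0 0 20 0 0'; python3 -c "from h import *;st()"
python3 steer.py '0 0 0 0 -5 0 0;0 0 0 0 -10 0 0;0 0 0 0 -15 0 0;0 0 0 0 -20 0 0;0 0 0 0 -20 0 0;0 0 0 0 -20 0 0;0 0 0 0 -20 0 0'; python3 -c "from h import *;st()"
python3 steer.py '0 0 0 0 -5 0 0;0 0 0 0 -10 0 0;0 0 0 0 -15 0 0;0 0 0 0 -20 0 0;0 0 0 0 -20 0 0;0 0 0 0 -20 0 0;0 0 0 0 -20 0 0;0 0 0 0 -20 0 0'; python3 -c "from h import *;st()"
python3 steer.py '0 0 0 0 5 0 0;0 0 0 0 10 0 0;0 0 0 0 15 0 0;0 0 0 0 20 0 0;0 0 0 0 20 0 0;0 0 0 0 20 0 0;0 0 0 0 20 0 0'; python3 -c "from h import *;st()"
```

```text
time_s: 3.95
position: [0.5015, 0.237, 0.1504]
tcp_rot: [[-0.997, 0.083, -0.005], [0.083, 0.997, -0.001], [0.005, -0.002, -1.0]]
force: [-0.1, -0.1, -4.7]
opening: 0.644
grasp_force: 30.0
t 3.95 p [0.5015 0.237  0.1504] F [-0.12 -0.08 -4.66] M [ 0.03   0.047 -0.025] Mtool [-0.026  0.049  0.025] open 0.644
time_s: 4.85
position: [0.5026, 0.2378, 0.1529]
tcp_rot: [[-0.937, 0.083, -0.34], [0.078, 0.997, 0.028], [0.341, 0.0, -0.94]]
force: [-0.7, -0.3, -4.8]
opening: 0.641
grasp_force: 30.0
t 4.85 p [0.5026 0.2378 0.1529] F [-0.69 -0.33 -4.79] M [-0.02  -0.444 -0.039] Mtool [-0.029 -0.444  0.031] open 0.641
time_s: 5.55
position: [0.5043, 0.2377, 0.1529]
tcp_rot: [[-0.997, 0.083, 0.001], [0.083, 0.997, 0.0], [-0.0, 0.0, -1.0]]
force: [0.2, 0.9, -4.6]
opening: 0.641
grasp_force: 30.0
t 5.55 p [0.5043 0.2377 0.1529] F [ 0.22  0.94 -4.56] M [ 0.028 -0.013  0.008] Mtool [-0.029 -0.011 -0.008] open 0.641
time_s: 6.35
position: [0.5049, 0.2375, 0.1529]
tcp_rot: [[-0.936, 0.084, 0.342], [0.079, 0.996, -0.028], [-0.343, 0.001, -0.939]]
force: [-0.5, -0.3, -4.8]
opening: 0.638
grasp_force: 30.0
t 6.35 p [0.5049 0.2375 0.1529] F [-0.52 -0.27 -4.75] M [0.076 0.519 0.01 ] Mtool [-0.034  0.523  0.002] open 0.638
time_s: 7.05
position: [0.502, 0.2374, 0.1522]
tcp_rot: [[-0.997, 0.083, -0.001], [0.083, 0.997, -0.001], [0.001, -0.001, -1.0]]
force: [-0.9, 0.9, -5.2]
opening: 0.642
grasp_force: 30.0
t 7.05 p [0.502  0.2374 0.1522] F [-0.94  0.9  -5.25] M [ 0.051  0.006 -0.042] Mtool [-0.051  0.01   0.042] open 0.642
```

Case 1 (left bay) gives nearly the same moment when level after either tilt (-0.011 and +0.010 N m), so it looks silent. I'll put it back.

```bash
python3 steer.py '0 0 0.04 0 0 0 0;0 0 0.08 0 0 0 0;0 0 0.10 0 0 0 0;0 0 0.11 0 0 0 0;0 0 0.115 0 0 0 0;0 0 0.12 0 0 0 0;0 0 0.125 0 0 0 0;0 0 0.128 0 0 0 0;0 0 0.13 0 0 0 0;0 0 0.13 0 0 0 0;0 0 0.13 0 0 0 0'; python3 -c "from h import *;st()"
```

```text
time_s: 8.15
position: [0.5036, 0.2377, 0.0232]
tcp_rot: [[-0.997, 0.083, 0.001], [0.083, 0.997, 0.0], [-0.001, 0.0, -1.0]]
force: [-0.3, -0.1, 0.4]
opening: 0.644
grasp_force: 30.0
t 8.15 p [0.5036 0.2377 0.0232] F [-0.31 -0.14  0.38] M [ 0.123  0.02  -0.02 ] Mtool [-0.121  0.031  0.02 ] open 0.644
```

```bash
python3 steer.py '0 0 0 0 0 0 1;0 0 0 0 0 0 1;0 0 0 0 0 0 1;0 0 0 0 0 0 1;0 0 -0.03 0 0 0 1;0 0 -0.07 0 0 0 1;0 0 -0.11 0 0 0 1;0 0 -0.12 0 0 0 1;0 -0.05 -0.12 0 0 0 1;0 -0.1 -0.12 0 0 0 1;0 -0.118 -0.12 0 0 0 1;0 -0.118 -0.12 0 0 0 1;0 -0.118 -0.12 0 0 0 1;0 -0.118 -0.12 0 0 0 1'
python3 - <<'E'
from h import *
st();c=wcap();cv2.imwrite("pics/w2.png",c["color"][:,:,::-1])
E
```

```text
time_s: 9.55
position: [0.4934, 0.1208, 0.1423]
tcp_rot: [[-0.997, 0.082, -0.0], [0.082, 0.997, 0.0], [0.0, 0.0, -1.0]]
force: [-0.5, 0.3, -0.8]
opening: 1.001
grasp_force: 0.0
t 9.55 p [0.4934 0.1208 0.1423] F [-0.51  0.3  -0.83] M [ 0.077  0.018 -0.01 ] Mtool [-0.075  0.025  0.01 ] open 1.001
```

View pics/w2.png

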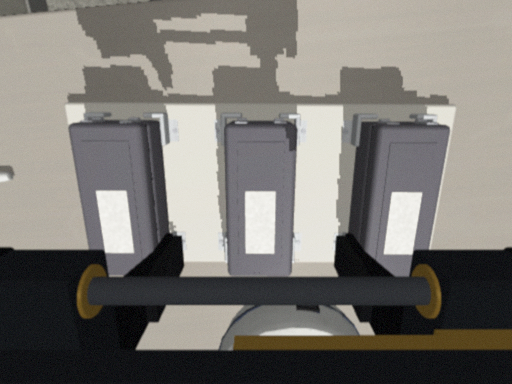

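The left case on the right of the picture is seated as before. The middle case (228–296, 122–276) is centred under the gripper, so I'll grip, lift and rock it.

```bash
python3 steer.py '0 0 0.04 0 0 0 1;0 0 0.08 0 0 0 1;0 0 0.105 0 0 0 1;0 0 0.12 0 0 0 1;0 0 0.12 0 0 0 1;0 0 0.12 0 0 0 0.5;0 0 0.12 0 0 0 0;0 0 0.12 0 0 0 0;0 0 0.12 0 0 0 0;0 0 0.12 0 0 0 0;0 0 0.12 0 0 0 0;0 0 0.12 0 0 0 0';python3 -c "from h import *;st()"
python3 steer.py '0 0 -0.01 0 0 0 0;0 0 -0.03 0 0 0 0;0 0 -0.06 0 0 0 0;0 0 -0.10 0 0 0 0;0 0 -0.13 0 0 0 0;0 0 -0.13 0 0 0 0;0 0 -0.13 0 0 0 0;0 0 -0.13 0 0 0 0;0 0 -0.13 0 0 0 0'; python3 -c "from h import *;st()"
python3 steer.py '0 0 0 0 5 0 0;0 0 0 0 10 0 0;0 0 0 0 15 0 0;0 0 0 0 20 0 0;0 0 0 0 20 0 0;0 0 0 0 20 0 0;0 0 0 0 20 0 0;0 0 0 0 20 0 0;0 0 0 0 20 0 0'; python3 -c "from h import *;st()"
python3 steer.py '0 0 0 0 -5 0 0;0 0 0 0 -10 0 0;0 0 0 0 -15 0 0;0 0 0 0 -20 0 0;0 0 0 0 -20 0 0;0 0 0 0 -20 0 0;0 0 0 0 -20 0 0'; python3 -c "from h import *;st()"
python3 steer.py '0 0 0 0 -5 0 0;0 0 0 0 -10 0 0;0 0 0 0 -15 0 0;0 0 0 0 -20 0 0;0 0 0 0 -20 0 0;0 0 0 0 -20 0 0;0 0 0 0 -20 0 0;0 0 0 0 -20 0 0'; python3 -c "from h import *;st()"
python3 steer.py '0 0 0 0 5 0 0;0 0 0 0 10 0 0;0 0 0 0 15 0 0;0 0 0 0 20 0 0;0 0 0 0 20 0 0;0 0 0 0 20 0 0;0 0 0 0 20 0 0'; python3 -c "from h import *;st()"
```

```text
time_s: 10.8
position: [0.4939, 0.1204, 0.0233]
tcp_rot: [[-0.996, 0.084, 0.002], [0.084, 0.996, 0.001], [-0.002, 0.001, -1.0]]
force: [-0.7, 3.7, 6.7]
opening: 0.641
grasp_force: 30.0
t 10.8 p [0.4939 0.1204 0.0233] F [-0.75  3.72  6.75] M [ 0.574  0.019 -0.082] Mtool [-0.57   0.067  0.083] open 0.641
time_s: 11.7
position: [0.4917, 0.1198, 0.1506]
tcp_rot: [[-0.997, 0.083, -0.005], [0.083, 0.997, -0.0], [0.005, -0.001, -1.0]]
force: [0.5, 1.6, -6.1]
opening: 0.64
grasp_force: 30.0
t 11.7 p [0.4917 0.1198 0.1506] F [ 0.47  1.6  -6.1 ] M [-0.03   0.003 -0.024] Mtool [0.03  0.    0.024] open 0.64
time_s: 12.6
position: [0.4928, 0.1201, 0.1529]
tcp_rot: [[-0.937, 0.083, -0.34], [0.078, 0.997, 0.028], [0.342, -0.0, -0.94]]
force: [0.7, 0.3, -4.2]
opening: 0.644
grasp_force: 30.0
t 12.6 p [0.4928 0.1201 0.1529] F [ 0.74  0.25 -4.19] M [-0.027 -0.495  0.038] Mtool [-0.001 -0.495 -0.041] open 0.644
time_s: 13.3
position: [0.4946, 0.1199, 0.1529]
tcp_rot: [[-0.997, 0.083, 0.001], [0.083, 0.997, 0.0], [-0.001, 0.0, -1.0]]
force: [0.3, 0.9, -4.6]
opening: 0.639
grasp_force: 30.0
t 13.3 p [0.4946 0.1199 0.1529] F [ 0.31  0.86 -4.61] M [0.001 0.03  0.049] Mtool [ 0.002  0.03  -0.049] open 0.639
time_s: 14.1
position: [0.4953, 0.1198, 0.153]
tcp_rot: [[-0.936, 0.084, 0.342], [0.079, 0.996, -0.029], [-0.343, 0.0, -0.939]]
force: [0.4, 0.0, -4.7]
opening: 0.64
grasp_force: 30.0
t 14.1 p [0.4953 0.1198 0.153 ] F [ 0.41  0.05 -4.68] M [ 0.036  0.391 -0.035] Mtool [0.009 0.393 0.034] open 0.64
time_s: 14.8
position: [0.4921, 0.12, 0.1522]
tcp_rot: [[-0.997, 0.083, -0.001], [0.083, 0.997, -0.0], [0.001, -0.0, -1.0]]
force: [-0.3, 0.0, -5.1]
opening: 0.643
grasp_force: 30.0
t 14.8 p [0.4921 0.12   0.1522] F [-0.26  0.02 -5.09] M [ 0.043  0.039 -0.008] Mtool [-0.04   0.043  0.008] open 0.643
```

The middle case is silent too (level 0.030 and 0.043). I'll return it and test the third.

```bash
python3 steer.py '0 0 0.04 0 0 0 0;0 0 0.08 0 0 0 0;0 0 0.10 0 0 0 0;0 0 0.11 0 0 0 0;0 0 0.115 0 0 0 0;0 0 0.12 0 0 0 0;0 0 0.125 0 0 0 0;0 0 0.128 0 0 0 0;0 0 0.13 0 0 0 0;0 0 0.13 0 0 0 0;0 0 0.13 0 0 0 0'; python3 -c "from h import *;st()"
```

```text
time_s: 15.9
position: [0.4938, 0.12, 0.0234]
tcp_rot: [[-0.997, 0.083, 0.001], [0.083, 0.997, 0.0], [-0.001, 0.0, -1.0]]
force: [-0.8, -0.0, 4.3]
opening: 0.638
grasp_force: 30.0
t 15.9 p [0.4938 0.12   0.0234] F [-0.76 -0.01  4.28] M [0.03  0.269 0.006] Mtool [-0.008  0.271 -0.006] open 0.638
```

```bash
python3 steer.py '0 0 0 0 0 0 1;0 0 0 0 0 0 1;0 0 0 0 0 0 1;0 0 0 0 0 0 1;0 0 -0.03 0 0 0 1;0 0 -0.07 0 0 0 1;0 0 -0.11 0 0 0 1;0 0 -0.12 0 0 0 1;0 -0.05 -0.12 0 0 0 1;0 -0.1 -0.12 0 0 0 1;0 -0.118 -0.12 0 0 0 1;0 -0.118 -0.12 0 0 0 1;0 -0.118 -0.12 0 0 0 1;0 -0.118 -0.12 0 0 0 1'
python3 - <<'E'
from h import *
st();c=wcap();cv2.imwrite("pics/w3.png",c["color"][:,:,::-1])
E
```

```text
time_s: 17.3
position: [0.4832, 0.0033, 0.1421]
tcp_rot: [[-0.997, 0.082, -0.001], [0.082, 0.997, 0.001], [0.001, 0.0, -1.0]]
force: [-1.0, -0.5, 0.1]
opening: 1.002
grasp_force: 0.0
t 17.3 p [0.4832 0.0033 0.1421] F [-0.96 -0.47  0.08] M [-0.002 -0.013 -0.026] Mtool [ 0.001 -0.013  0.026] open 1.002
```

View pics/w3.png

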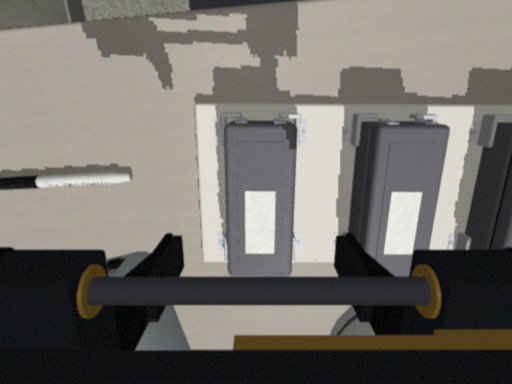

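The right case (227–295, 122–276) is centred under the gripper, and the middle case is seated squarely in its bay.

```bash
python3 steer.py '0 0 0.04 0 0 0 1;0 0 0.08 0 0 0 1;0 0 0.105 0 0 0 1;0 0 0.12 0 0 0 1;0 0 0.12 0 0 0 1;0 0 0.12 0 0 0 0.5;0 0 0.12 0 0 0 0;0 0 0.12 0 0 0 0;0 0 0.12 0 0 0 0;0 0 0.12 0 0 0 0;0 0 0.12 0 0 0 0;0 0 0.12 0 0 0 0';python3 -c "from h import *;st()"
python3 steer.py '0 0 -0.01 0 0 0 0;0 0 -0.03 0 0 0 0;0 0 -0.06 0 0 0 0;0 0 -0.10 0 0 0 0;0 0 -0.13 0 0 0 0;0 0 -0.13 0 0 0 0;0 0 -0.13 0 0 0 0;0 0 -0.13 0 0 0 0;0 0 -0.13 0 0 0 0'; python3 -c "from h import *;st()"
python3 steer.py '0 0 0 0 5 0 0;0 0 0 0 10 0 0;0 0 0 0 15 0 0;0 0 0 0 20 0 0;0 0 0 0 20 0 0;0 0 0 0 20 0 0;0 0 0 0 20 0 0;0 0 0 0 20 0 0;0 0 0 0 20 0 0'; python3 -c "from h import *;st()"
python3 steer.py '0 0 0 0 -5 0 0;0 0 0 0 -10 0 0;0 0 0 0 -15 0 0;0 0 0 0 -20 0 0;0 0 0 0 -20 0 0;0 0 0 0 -20 0 0;0 0 0 0 -20 0 0'; python3 -c "from h import *;st()"
python3 steer.py '0 0 0 0 -5 0 0;0 0 0 0 -10 0 0;0 0 0 0 -15 0 0;0 0 0 0 -20 0 0;0 0 0 0 -20 0 0;0 0 0 0 -20 0 0;0 0 0 0 -20 0 0;0 0 0 0 -20 0 0'; python3 -c "from h import *;st()"
python3 steer.py '0 0 0 0 5 0 0;0 0 0 0 10 0 0;0 0 0 0 15 0 0;0 0 0 0 20 0 0;0 0 0 0 20 0 0;0 0 0 0 20 0 0;0 0 0 0 20 0 0'; python3 -c "from h import *;st()"
```

```text
time_s: 18.55
position: [0.4839, 0.0027, 0.0233]
tcp_rot: [[-0.996, 0.084, 0.001], [0.084, 0.996, 0.0], [-0.001, 0.0, -1.0]]
force: [0.6, 3.0, 5.8]
opening: 0.638
grasp_force: 30.0
t 18.55 p [0.4839 0.0027 0.0233] F [0.58 2.98 5.85] M [ 0.665 -0.012 -0.072] Mtool [-0.664  0.044  0.073] open 0.638
time_s: 19.45
position: [0.482, 0.0026, 0.1507]
tcp_rot: [[-0.997, 0.083, -0.004], [0.083, 0.997, 0.001], [0.004, 0.001, -1.0]]
force: [-0.1, 0.1, -3.7]
opening: 0.645
grasp_force: 30.0
t 19.45 p [0.482  0.0026 0.1507] F [-0.11  0.13 -3.71] M [ 0.065 -0.054  0.016] Mtool [-0.07  -0.048 -0.016] open 0.645
time_s: 20.35
position: [0.483, 0.0025, 0.1529]
tcp_rot: [[-0.937, 0.083, -0.34], [0.078, 0.997, 0.028], [0.341, -0.0, -0.94]]
force: [-0.5, -0.3, -5.1]
opening: 0.64
grasp_force: 30.0
t 20.35 p [0.483  0.0025 0.1529] F [-0.53 -0.26 -5.14] M [-0.019 -0.425  0.001] Mtool [-0.015 -0.425 -0.007] open 0.64
time_s: 21.05
position: [0.4848, 0.002, 0.1529]
tcp_rot: [[-0.997, 0.083, 0.001], [0.083, 0.997, -0.0], [-0.001, -0.0, -1.0]]
force: [0.1, -0.2, -5.1]
opening: 0.647
grasp_force: 30.0
t 21.05 p [0.4848 0.002  0.1529] F [ 0.07 -0.19 -5.1 ] M [-0.016 -0.052 -0.025] Mtool [ 0.012 -0.053  0.025] open 0.647
time_s: 21.85
position: [0.4853, 0.002, 0.1529]
tcp_rot: [[-0.936, 0.083, 0.342], [0.078, 0.997, -0.029], [-0.343, -0.0, -0.939]]
force: [-0.1, -0.5, -5.2]
opening: 0.641
grasp_force: 30.0
t 21.85 p [0.4853 0.002  0.1529] F [-0.1  -0.49 -5.19] M [0.105 0.445 0.002] Mtool [-0.064  0.452  0.021] open 0.641
time_s: 22.55
position: [0.4822, 0.0027, 0.1522]
tcp_rot: [[-0.997, 0.083, -0.001], [0.083, 0.997, 0.0], [0.001, 0.0, -1.0]]
force: [-0.8, -0.3, -5.4]
opening: 0.64
grasp_force: 30.0
t 22.55 p [0.4822 0.0027 0.1522] F [-0.76 -0.26 -5.38] M [ 0.075  0.003 -0.041] Mtool [-0.075  0.009  0.041] open 0.64
```

Single readings are too noisy to tell the cases apart, so I'll repeat the rocking with averaged readings at each hold.

```bash
cat >> h.py <<'E'
def avg(n=10):
    A=[]
    for _ in range(n):
        s=bot.read_state();A.append(np.r_[np.array(s["tcp_rot"]).T@s["moment"],s["force"],s["tau"][4],s["tau"][1]]);cams.capture("side")
    A=np.array(A);print("t",round(s["time_s"],2),"Mt F tau5 tau2",A.mean(0).round(3),"se",(A.std(0)/n**.5).round(3))
E
python3 -c "from h import *;avg(6)"
python3 steer.py '0 0 0 0 8 0 0;0 0 0 0 16 0 0;0 0 0 0 20 0 0;0 0 0 0 20 0 0;0 0 0 0 20 0 0;0 0 0 0 20 0 0;0 0 0 0 20 0 0' >/dev/null; python3 -c "from h import *;avg()"
python3 steer.py '0 0 0 0 -8 0 0;0 0 0 0 -16 0 0;0 0 0 0 -24 0 0;0 0 0 0 -32 0 0;0 0 0 0 -40 0 0;0 0 0 0 -40 0 0;0 0 0 0 -40 0 0;0 0 0 0 -40 0 0;0 0 0 0 -40 0 0' >/dev/null; python3 -c "from h import *;avg()"
python3 steer.py '0 0 0 0 8 0 0;0 0 0 0 16 0 0;0 0 0 0 20 0 0;0 0 0 0 20 0 0;0 0 0 0 20 0 0;0 0 0 0 20 0 0' >/dev/null; python3 -c "from h import *;avg()"
```

```text
t 22.8 Mt F tau5 tau2 [-3.0000e-02 -1.0000e-02 -2.0000e-03 -4.1100e-01  1.3700e-01 -5.2390e+00
  5.9000e-02 -3.6767e+01] se [0.017 0.008 0.016 0.136 0.151 0.222 0.014 0.018]
t 24.0 Mt F tau5 tau2 [-3.2000e-02 -4.8400e-01 -1.4000e-02  9.2000e-02 -7.9000e-02 -5.2560e+00
  1.7930e+00 -4.4032e+01] se [0.009 0.011 0.006 0.154 0.202 0.153 0.002 0.04 ]
t 25.4 Mt F tau5 tau2 [-1.7000e-02  4.9200e-01  9.0000e-03 -2.6000e-01 -1.2700e-01 -5.0390e+00
 -1.5460e+00 -3.0927e+01] se [0.013 0.01  0.004 0.139 0.182 0.159 0.004 0.029]
t 26.5 Mt F tau5 tau2 [-5.0000e-02  7.0000e-03  2.0000e-03 -5.7000e-02  6.2000e-02 -5.2450e+00
  7.6000e-02 -3.6818e+01] se [0.006 0.012 0.01  0.175 0.158 0.173 0.008 0.027]
```

```bash
python3 steer.py '0 0 0 8 0 0 0;0 0 0 16 0 0 0;0 0 0 20 0 0 0;0 0 0 20 0 0 0;0 0 0 20 0 0 0;0 0 0 20 0 0 0;0 0 0 20 0 0 0' >/dev/null; python3 -c "from h import *;avg()"
python3 steer.py '0 0 0 -8 0 0 0;0 0 0 -16 0 0 0;0 0 0 -20 0 0 0;0 0 0 -20 0 0 0;0 0 0 -20 0 0 0;0 0 0 -20 0 0 0' >/dev/null;python3 -c "from h import *;st()"
```

```text
t 27.7 Mt F tau5 tau2 [-5.3600e-01 -7.0000e-03  1.0000e-03 -6.0000e-02 -2.5700e-01 -4.8410e+00
  7.1200e-01 -3.8937e+01] se [0.006 0.008 0.012 0.114 0.206 0.118 0.001 0.011]
t 28.35 p [0.4831 0.003  0.1524] F [ 0.31 -0.58 -4.83] M [-0.014 -0.012  0.022] Mtool [ 0.013 -0.013 -0.021] open 0.642
```

```bash
python3 steer.py '0 0 0 0 8 0 0;0 0 0 0 16 0 0;0 0 0 0 24 0 0;0 0 0 0 32 0 0;0 0 0 0 35 0 0;0 0 0 0 35 0 0;0 0 0 0 35 0 0;0 0 0 0 35 0 0;0 0 0 0 35 0 0;0 0 0 0 35 0 0;0 0 0 0 35 0 0' >/dev/null; python3 -c "from h import *;avg(6)"
python3 steer.py '0 0 0 0 -7 0 0;0 0 0 0 -14 0 0;0 0 0 0 -21 0 0;0 0 0 0 -28 0 0;0 0 0 0 -35 0 0;0 0 0 0 -35 0 0;0 0 0 0 -35 0 0;0 0 0 0 -35 0 0' >/dev/null;python3 -c "from h import *;avg(6)"
```

```text
t 29.7 Mt F tau5 tau2 [-3.500e-02 -8.300e-01 -5.400e-02  3.010e-01 -3.920e-01 -5.395e+00
  2.951e+00 -4.933e+01] se [0.015 0.011 0.016 0.172 0.106 0.126 0.001 0.014]
t 30.8 Mt F tau5 tau2 [-2.3000e-02 -2.2000e-02 -8.0000e-03  7.3000e-02  6.2000e-02 -5.2340e+00
  1.2300e-01 -3.7251e+01] se [0.012 0.014 0.009 0.196 0.16  0.198 0.02  0.057]
```

The right case is silent: the 35° reading (0.83) matches a fixed centre of mass, and it shows no shift when level again. I'll put it back and retest the middle one with averaging.

```bash
python3 steer.py '0 0 0.04 0 0 0 0;0 0 0.08 0 0 0 0;0 0 0.10 0 0 0 0;0 0 0.115 0 0 0 0;0 0 0.12 0 0 0 0;0 0 0.125 0 0 0 0;0 0 0.128 0 0 0 0;0 0 0.13 0 0 0 0;0 0 0.13 0 0 0 0;0 0 0.13 0 0 0 0'; python3 -c "from h import *;st()"
```

```text
time_s: 31.85
position: [0.4842, 0.0022, 0.0233]
tcp_rot: [[-0.997, 0.083, 0.002], [0.083, 0.997, -0.0], [-0.002, -0.0, -1.0]]
force: [0.5, 0.6, -1.2]
opening: 0.641
grasp_force: 30.0
t 31.85 p [0.4842 0.0022 0.0233] F [ 0.53  0.56 -1.24] M [0.098 0.031 0.021] Mtool [-0.095  0.039 -0.021] open 0.641
```

```bash
python3 steer.py '0 0 0.001 0 0 0 1;0 0 0 0 0 0 1;0 0 0 0 0 0 1;0 0 0 0 0 0 1;0 0 -0.03 0 0 0 1;0 0 -0.07 0 0 0 1;0 0 -0.08 0 0 0 1;0 0.05 -0.08 0 0 0 1;0 0.1 -0.08 0 0 0 1;0 0.118 -0.08 0 0 0 1;0 0.118 -0.08 0 0 0 1;0 0.118 -0.08 0 0 0 1;0 0.118 -0.04 0 0 0 1;0 0.118 -0.015 0 0 0 1;0 0.118 0 0 0 0 1;0 0.118 0 0 0 0 1;0 0.118 0 0 0 0 0.5;0 0.118 0 0 0 0 0;0 0.118 0 0 0 0 0;0 0.118 0 0 0 0 0'
python3 steer.py '0 0 0 0 0 0 0;0 0 0 0 0 0 0;0 0 -0.01 0 0 0 0;0 0 -0.03 0 0 0 0;0 0 -0.06 0 0 0 0;0 0 -0.10 0 0 0 0;0 0 -0.13 0 0 0 0;0 0 -0.13 0 8 0 0;0 0 -0.13 0 16 0 0;0 0 -0.13 0 24 0 0;0 0 -0.13 0 24 0 0;0 0 -0.13 0 24 0 0;0 0 -0.13 0 24 0 0;0 0 -0.13 0 24 0 0;0 0 -0.13 0 24 0 0;0 0 -0.13 0 24 0 0' ; python3 -c "from h import *;avg(6)"
python3 steer.py '0 0 0 0 -8 0 0;0 0 0 0 -16 0 0;0 0 0 0 -24 0 0;0 0 0 0 -24 0 0;0 0 0 0 -24 0 0;0 0 0 0 -24 0 0' >/dev/null; python3 -c "from h import *;avg(8)"
```

```text
time_s: 33.85
position: [0.4939, 0.1199, 0.0234]
tcp_rot: [[-0.997, 0.083, 0.002], [0.083, 0.997, 0.0], [-0.002, 0.0, -1.0]]
force: [-0.6, -0.3, 1.0]
opening: 0.722
grasp_force: 0.0
time_s: 35.45
position: [0.4929, 0.1201, 0.1531]
tcp_rot: [[-0.911, 0.083, -0.405], [0.076, 0.997, 0.034], [0.406, 0.0, -0.914]]
force: [-0.1, 0.1, -4.8]
opening: 0.639
grasp_force: 30.0
t 35.7 Mt F tau5 tau2 [-2.0000e-02 -4.9100e-01 -2.0000e-03 -3.0300e-01  8.7000e-02 -5.1890e+00
  2.0320e+00 -4.7066e+01] se [0.008 0.006 0.009 0.125 0.074 0.25  0.    0.023]
t 36.7 Mt F tau5 tau2 [-4.1000e-02  2.4000e-02 -1.0000e-02 -3.0200e-01  1.8200e-01 -4.7640e+00
  1.0100e-01 -3.9078e+01] se [0.01  0.013 0.014 0.105 0.074 0.187 0.013 0.068]
```

```bash
python3 steer.py '0 0 0 0 -8 0 0;0 0 0 0 -16 0 0;0 0 0 0 -24 0 0;0 0 0 0 -24 0 0;0 0 0 0 -24 0 0;0 0 0 0 -24 0 0;0 0 0 0 -24 0 0' >/dev/null; python3 -c "from h import *;avg(8)"
python3 steer.py '0 0 0 8 8 0 0;0 0 0 16 16 0 0;0 0 0 24 24 0 0;0 0 0 0 24 0 0;0 0 0 24 24 0 0;0 0 0 0 24 0 0' >/dev/null; python3 -c "from h import *;avg(4)"
```

```text
t 37.8 Mt F tau5 tau2 [-3.2000e-02  5.1800e-01 -8.0000e-03  4.6000e-02  1.1500e-01 -5.1580e+00
 -1.7520e+00 -3.2411e+01] se [0.012 0.006 0.014 0.131 0.15  0.136 0.005 0.021]
t 38.6 Mt F tau5 tau2 [-1.8300e-01 -1.2000e-02  9.0000e-03 -3.9200e-01 -1.2200e+00 -4.5240e+00
  4.6300e-01 -3.8694e+01] se [0.085 0.037 0.016 0.287 1.059 0.318 0.259 0.63 ]
```

```bash
python3 steer.py '0 0 0 0 0 0 0;0 0 0 0 0 0 0' ; python3 -c "from h import *;avg(8)"
python3 steer.py '0 0 0 8 0 0 0;0 0 0 16 0 0 0;0 0 0 24 0 0 0;0 0 0 24 0 0 0;0 0 0 24 0 0 0;0 0 0 24 0 0 0;0 0 0 24 0 0 0' ; python3 -c "from h import *;avg(10)"
```

```text
time_s: 38.85
position: [0.4933, 0.1199, 0.1527]
tcp_rot: [[-0.993, 0.119, -0.005], [0.118, 0.979, -0.167], [-0.015, -0.167, -0.986]]
force: [1.0, -0.3, -4.6]
opening: 0.641
grasp_force: 30.0
t 39.2 Mt F tau5 tau2 [-2.6300e-01 -6.5000e-02  9.0000e-03  3.0800e-01  8.5000e-02 -4.9850e+00
  4.0100e-01 -3.9992e+01] se [0.012 0.007 0.017 0.211 0.206 0.187 0.    0.01 ]
time_s: 39.95
position: [0.4934, 0.119, 0.1533]
tcp_rot: [[-0.993, 0.108, -0.053], [0.119, 0.827, -0.549], [-0.015, -0.552, -0.834]]
force: [0.5, 0.3, -4.2]
opening: 0.641
grasp_force: 30.0
t 40.4 Mt F tau5 tau2 [-7.9600e-01 -5.1000e-02  2.8000e-02  1.5200e-01 -2.9300e-01 -4.8250e+00
  1.9490e+00 -4.5003e+01] se [0.006 0.011 0.009 0.179 0.106 0.137 0.003 0.046]
```

```bash
python3 -c "from h import *;delta([.4935,.1200,.1525],85.3)"
```

```text
d [-0.0002  0.0001  0.    ] rot [-33.57   0.18  -2.22]
```

```bash
python3 steer.py '0 0 0 -33.6 0.2 -2.2 0;0 0 0 -33.6 0.2 -2.2 0;0 0 0 -33.6 0.2 -2.2 0;0 0 0 -33.6 0.2 -2.2 0;0 0 0 -33.6 0.2 -2.2 0;0 0 0 -33.6 0.2 -2.2 0;0 0 0 -33.6 0.2 -2.2 0;0 0 0 -33.6 0.2 -2.2 0'; python3 -c "from h import *;avg(8)"
python3 steer.py '0 0 0 0 8 0 0;0 0 0 0 16 0 0;0 0 0 0 24 0 0;0 0 0 0 28 0 0;0 0 0 0 28 0 0;0 0 0 0 28 0 0;0 0 0 0 28 0 0;0 0 0 0 28 0 0;0 0 0 0 24 0 0;0 0 0 0 20 0 0;0 0 0 0 16 0 0;0 0 0 0 12 0 0;0 0 0 0 8 0 0;0 0 0 0 4 0 0;0 0 0 0 0 0 0;0 0 0 0 0 0 0;0 0 0 0 0 0 0;0 0 0 0 0 0 0' ; python3 -c "from h import *;avg(10)"
```

```text
time_s: 41.25
position: [0.493, 0.1211, 0.1522]
tcp_rot: [[-0.997, 0.08, -0.001], [0.08, 0.997, -0.001], [0.001, -0.001, -1.0]]
force: [0.1, 0.7, -5.2]
opening: 0.645
grasp_force: 30.0
t 41.6 Mt F tau5 tau2 [-4.0000e-02 -7.7000e-02 -1.3000e-02 -1.4300e-01  8.6000e-02 -4.7250e+00
  1.7600e-01 -3.8754e+01] se [0.007 0.007 0.011 0.172 0.166 0.167 0.001 0.017]
time_s: 43.45
position: [0.4941, 0.1199, 0.1529]
tcp_rot: [[-0.997, 0.082, 0.0], [0.082, 0.997, 0.0], [-0.0, 0.0, -1.0]]
force: [0.7, -0.1, -5.1]
opening: 0.641
grasp_force: 30.0
t 43.9 Mt F tau5 tau2 [-4.2000e-02  6.1000e-02  9.0000e-03 -8.4000e-02  1.4300e-01 -4.7500e+00
  4.2000e-02 -3.9007e+01] se [0.012 0.009 0.006 0.163 0.095 0.105 0.005 0.036]
```

The middle case is the rattler: level My flips from −0.077 to +0.061 with the direction last tipped. Now I'll take it to the tray.

```bash
python3 -c "
from h import *;delta([.4615,-.352,.19],80.6);print(bot.read_state()['joint_positions'].round(1))"
```

```text
d [-0.0071 -0.473  -0.0377] rot [ 0.02 -0.03  4.67]
[  1.   27.2 102.8   0.   50.  -84.3]
```

```bash
python3 steer.py '0 -0.02 -0.03 0 0 0 0;0.01 -0.05 -0.04 0 0 0 0;0.01 -0.09 -0.04 0 0 1 0;0.01 -0.13 -0.04 0 0 1 0;0.01 -0.17 -0.04 0 0 2 0;0.01 -0.21 -0.04 0 0 2 0;0.005 -0.25 -0.04 0 0 3 0;0 -0.29 -0.04 0 0 3 0;0 -0.33 -0.04 0 0 4 0;-0.003 -0.37 -0.04 0 0 4.7 0;-0.007 -0.41 -0.04 0 0 4.7 0;-0.007 -0.44 -0.04 0 0 4.7 0;-0.007 -0.46 -0.04 0 0 4.7 0;-0.007 -0.473 -0.04 0 0 4.7 0;-0.007 -0.473 -0.038 0 0 4.7 0;-0.007 -0.473 -0.038 0 0 4.7 0;-0.007 -0.473 -0.038 0 0 4.7 0'
python3 - <<'E'
from h import *
st();delta([.4615,-.352,.111],80.6)
c=cams.capture("top");a=c["color"][180:290,340:430];
w=wcap()["color"]
im=np.hstack([cv2.resize(a,(314,384),interpolation=cv2.INTER_CUBIC),cv2.resize(w,(480,384))])
cv2.imwrite("pics/f1.png",im[:,:,::-1])
E
```

```text
time_s: 45.65
position: [0.4612, -0.3499, 0.19]
tcp_rot: [[-0.987, 0.162, -0.001], [0.162, 0.987, 0.002], [0.002, 0.002, -1.0]]
force: [-0.0, 0.2, -4.7]
opening: 0.64
grasp_force: 30.0
t 45.65 p [ 0.4612 -0.3499  0.19  ] F [-0.02  0.24 -4.71] M [ 0.041  0.072 -0.02 ] Mtool [-0.029  0.077  0.02 ] open 0.64
d [-0.0008 -0.0022  0.079 ] rot [ 0.12 -0.1   0.05]
```

View pics/f1.png

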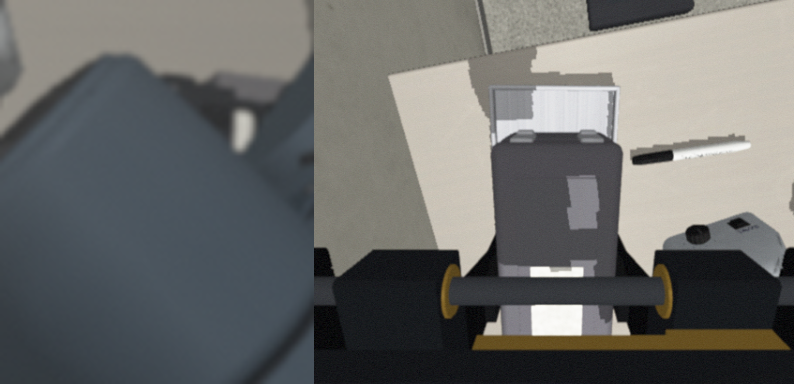

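In the wrist half, the case (493–621) lines up with the tray (490–620). The arm blocks the top view. I'll lower it.

```bash
python3 steer.py '-0.001 -0.001 0.02 0 0 0 0;-0.001 -0.001 0.04 0 0 0 0;-0.001 -0.001 0.06 0 0 0 0;-0.001 -0.001 0.072 0 0 0 0;-0.001 -0.001 0.079 0 0 0 0;-0.001 -0.001 0.079 0 0 0 0;-0.001 -0.001 0.079 0 0 0 0;-0.001 -0.001 0.079 0 0 0 0;-0.001 -0.001 0.079 0 0 0 0;-0.001 -0.001 0.079 0 0 0 0'
python3 - <<'E'
from h import *
st();delta([.4615,-.352,.111],80.6);print(np.abs(bot.read_state()["qvel"]).max())
c=cams.capture("top");w=wcap();b=w["color"]
P=cast(w,[(490-314,87),(620-314,87)] * np.array([512/480,1]),.02);print(P.round(3))
a=c["color"][190:270,170:300];s=cams.capture("side")["color"][140:310,170:340]
cv2.imwrite("pics/f2.png",np.hstack([cv2.resize(a,(390,300)),cv2.resize(s,(300,300))])[:,:,::-1])
E
```

```text
time_s: 46.75
position: [0.4624, -0.3534, 0.112]
tcp_rot: [[-0.986, 0.164, 0.001], [0.164, 0.986, -0.0], [-0.001, -0.0, -1.0]]
force: [0.2, -0.5, -4.9]
opening: 0.644
grasp_force: 30.0
t 46.75 p [ 0.4624 -0.3534  0.112 ] F [ 0.23 -0.46 -4.92] M [ 0.031  0.052 -0.008] Mtool [-0.022  0.056  0.007] open 0.644
d [0.0011 0.0013 0.001 ] rot [-0.02  0.04 -0.03]
0.1771601470937064
[[ 0.362 -0.391  0.02 ]
 [ 0.379 -0.286  0.02 ]]
```

View pics/f2.png

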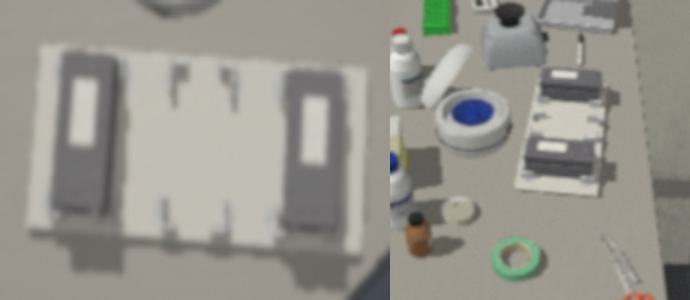

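The two silent cases sit flat in the outer bays and the middle bay is empty. Nothing else has moved, and the rattling case is being held level and still over the tray, so I'll hand in.

```bash
python3 -c "
from rig import bot, cams
print(bot.hand_in())"
```

```text
the job is handed in; nothing more can be done
None
```

I handed the job in at about 47 s. The rattling case is the one from the middle bay, held level and lengthwise over the middle of the tray with its underside about 10 cm above the bench. The two silent cases are back in their bays. I gave the left case only a quick rocking test, with no averaged readings, and the final pose over the tray comes from the arm's own reading, as the arm hid the tray from the top camera.

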